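Reset the soldering station's heat selector by fingertip

TASK

Restart the blue soldering station with your fingertips: push its orange pointer selector anticlockwise all the way back to the red off mark, then push it clockwise, counting four clicks, so that it rests on the fourth white mark after the red one, and then press the green button down and let it come up again. Only push the selector, never pinch it between the fingers, and leave the loose tools and parts around the station where they are.

Things in the scene. Friction and masses are not known exactly. Their poses are not given: they have to be found in the camera images.
- station: Blue box, black top panel, 150 (x) x 250 (y) x 56 high (mm), fixed. Origin: centre of underside; x to its back, y to its left. Selector axis at x 0, y +42; green button at x -22, y -85. Seven flat marks on the panel 58 from the axis, 30 degrees apart: red (off) on the axis's +y side, then six white ones clockwise seen from above.
- selector (a joint): Selector angle, rad: 0 = on the red mark (pointing to the station's +y), growing clockwise seen from above, 0.524 a click, to 3.14 at the sixth white mark; stops 0.04 beyond. Points at (sin q, cos q) in station x, y. Detent at each mark: 1 to 3 N sideways on the pointer takes it out; half-way to the next mark it snaps on ahead of the finger and stays. Starts at a white mark, not the first.
- selector_axis (a point): On the selector's vertical axis, 80 mm above the bench. The pointer is an upright fin, 15 thick, reaching 48 from the axis in front (white line on top) and 18 behind. Its orange flanks span 68 to 91 above the bench and reach 43 in front; black ridge to 94. Under it a round black foot, radius 27, top at 68; the panel around is flat, free, 57 above the bench.
- pointer_tip (a point): Middle of the pointer's front end, 48 mm from the axis, 80 mm above the bench.
- start (a joint): Travel of the green button in m: 0 = up, 0.006 = fully down. It springs back up when let go; fully down takes 5 N.
- start_top (a point): Centre of the top of the green button (30 mm across), moving with it. Press straight down.
- reel: yellow reel of solder wire, 54x78x37 mm, loose on the bench beside the station. Origin: centre of its underside. To be left alone.
- tin: small flat metal tin, 50x68x20 mm, loose on the bench beside the station. Origin: centre of its underside. To be left alone.
- pliers: pliers with red handles, 59x178x13 mm, loose on the bench beside the station. Origin: centre of its underside. To be left alone.
- driver: screwdriver with yellow handle, 29x185x29 mm, loose on the bench beside the station. Origin: centre of its underside. To be left alone.
- block: wooden offcut, 45x90x28 mm, loose on the bench beside the station. Origin: centre of its underside. To be left alone.
- marker: white marker pen with black cap, 17x135x16 mm, loose on the bench beside the station. Origin: centre of its underside. To be left alone.

How it is judged:
On the way, in this order (a step that is already met when the one before it is completed fails the run):
1. the selector is turned back to the red off mark (value of joint selector below 0.13 rad), for 0.2 s.
2. the selector rests on the fourth white mark, the button not yet pressed (value of joint selector between 1.964 and 2.224 rad and value of joint start below 0.002 m and velocity of joint selector below 0.3 rad/s), for 0.4 s.
3. the green button is pressed down with the selector on the fourth white mark (value of joint selector between 1.964 and 2.224 rad and value of joint start above 0.004 m), for 0.05 s.
At the end, for the whole second after the job is handed in: The selector rests within 0.13 rad (7.5 degrees) of the fourth white mark, 2.094 rad, and the green button is up again (less than 2 mm down), after off, the fourth mark and the press came in that order (value of joint selector between 1.964 and 2.224 rad and value of joint start below 0.002 m); the robot touches nothing.
It fails at once if the pointer is pinched: both of its orange flanks are touched by the fingers at once (contact force between the fingers and selector_c2 above 0.5 N and contact force between the fingers and selector_c3 above 0.5 N).
It fails at once if a loose thing beside the station is lifted, carried or pushed by more than 20 mm (distance of any of reel, tin, pliers, driver, block, marker from where it was at the start of the episode above 0.02 m).
It also fails if it takes over 61 s, if anything falls off the work surface, if the arm or the gripper's body presses on something with over 40 N, if the wrist force passes 120 N, or if a joint passes its speed limit or range.

ROBOT

A 6-joint arm with a two-finger parallel gripper is mounted at the origin on a cart in front of the work surface, level with it; the furniture and walls round the work are solid. World frame = base frame: x ahead of the robot, y to its left, z up, the work surface at z = 0. Lengths are in m, angles in rad, forces in N, time in s.
With the tool pointing down it reaches from about 0.35 to 0.975 m from the base axis. Payload 4.9 kg.
Tool frame: the origin (TCP) lies midway between the tips of the shut fingers; the grasp point (between the pads) lies 19 mm behind it; z points along the fingers, y is the line along which they close (so a half turn about z gives the same grasp; the last joint's range is limited). The gripper opens to 85 mm and grips with 20 to 120 N. Pads are 22 mm wide; open, the fingers measure 114 mm over their backs; the gripper's body (76 mm by 85 mm) begins 54 mm behind the grasp point. The pads swing forward as they close: fully open they stand 13 mm farther back than shut.
Start: joints at [1.089, 0.053, 1.613, -0, 1.476, -0.119], TCP at [0.222, 0.584, 0.231] pointing down, gripper open.
Joint ranges: [-3.01, 3.01], [-1.01, 2.22], [0.06, 2.58], [-1.02, 4.17], [0.09, 2.62], [-3.14, 3.14]. Speed limits (rad/s): [2.57, 2.57, 3.14, 3.14, 3.14, 3.14].

INTERFACE

Orientations are given as a rotation vector (axis times angle).
In Python, from station import ctrl, optics, job gives the robot as it stands.
- The arm moves only by the shell command python3 -m jog 'ROWS' [OPENING] [FORCE]. ROWS is JSON, a list of rows, each a list of 2 entries, a list of its own where there are three numbers: the shift along the tool's x, y, z in m, then the turn, a rotation vector about the tool's x, y, z in rad. A call has 1 to 5 rows; each row is the pose to reach, as a shift and turn from the pose commanded when the call began, along the tool's axes at that moment; what a row does not reach only later rows make up. A row lasts 1/10 s, in which the tool goes at most 50 mm and 8.59 degrees, less where a joint would pass 70% of its speed; a pose out of reach is approached as far as the arm can. A call with a gripper value outside its range is refused whole. OPENING is the opening, from 0 (shut) to 1 (fully open), set as the call begins (- or left out, the last holds). The fingers move at their own pace and stop on an object; FORCE is the grip in N (left out, the last holds). Time passes only in rows, so rows that repeat a pose let the fingers close. It gives the time, the measured TCP pose, the force, the opening and the grip force at its end, in the units of the state.
- ctrl.get_obs(): the state, without advancing time (a new reading comes with each control period).
- optics.get_image(name): name is "scene" or "top" or "wrist"; returns a dict with "image" (384x512x3 uint8, blue, green, red), "fx", "fy", "cx", "cy" (pixels), "rvec" (rotation vector, rad) and "tvec" (3), from world to camera coordinates, as OpenCV has them; the wrist camera has in their place "mount" (4x4, takes a point from camera to tool coordinates, whose origin is the TCP and whose axes are the flange's). Camera axes: x right, y down, z forward; pixel columns grow to the right and rows downward; lengths in m; the calibration is good to about 2 mm. A picture is of the moment at which its call begins: read the wrist's pose just before it. There is no depth.
- job.finish_job(): hands the job in; it is judged then, once.
The state is a dict: "t": time; "q": joint angles; "dq": joint speeds; "effort": joint torques, N m; "tool_pos": TCP position; "tool_rot": TCP orientation; "contact_force": force on the tool from outside, world axes, zero at the start; "wrist_torque": the same for the moment, N m; "opening": finger opening in m; "grip_force": force on a finger pad.
Only numpy, scipy, OpenCV 4.12 (cv2) and the standard library are available. Lean on these libraries where they do the work, as an engineer would, in place of code of your own. Each camera call takes 0.05 s, during which the arm holds its last target. There are 200 camera calls.

## Working session

There is one attempt and no reset: what is moved stays moved. The work goes in short steps, Python scripts to look and compute and a shell command to move; the robot and the scene stay as the last step left them, time stands still between calls to the robot, and variables do not carry over. Pictures are saved under pics/ and viewed, at most 10 in all, crops included, and the job is handed in when it is done.

```bash
mkdir -p pics; python3 - <<'E'
from station import ctrl, optics
import cv2,numpy as np
o=ctrl.get_obs()
print({k:np.round(v,3) for k,v in o.items()})
for n in("top","scene"):
    r=optics.get_image(n);cv2.imwrite(f"pics/{n}0.png",r["image"]);np.savez(f"{n}0.npz",**r)
    print(n,[np.round(r[k],4) for k in("fx","fy","cx","cy","rvec","tvec")])
E
```

```text
{'t': np.float64(0.0), 'q': array([ 1.089,  0.053,  1.614, -0.   ,  1.476, -0.119]), 'dq': array([ 0.001,  0.   , -0.   ,  0.   , -0.   , -0.001]), 'effort': array([-2.0000e-03, -3.9368e+01, -3.7018e+01, -0.0000e+00,  7.0000e-03,
        0.0000e+00]), 'tool_pos': array([0.222, 0.584, 0.23 ]), 'tool_rot': array([-5.670e-01, -3.089e+00,  3.000e-03]), 'contact_force': array([-0.102, -0.585,  0.09 ]), 'wrist_torque': array([-0.043,  0.007, -0.001]), 'grip_force': np.float64(0.0), 'opening': np.float64(0.085)}
top [np.float64(387.7567), np.float64(387.7567), np.float64(258.8317), np.float64(197.3044), array([ 2.1692, -2.1616,  0.1231]), array([0.0241, 0.5436, 1.0888])]
scene [np.float64(455.5986), np.float64(455.5986), np.float64(250.9455), np.float64(193.4045), array([ 2.0012,  0.0847, -0.0311]), array([-0.5396,  0.0514,  1.3161])]
```

View pics/top0.png

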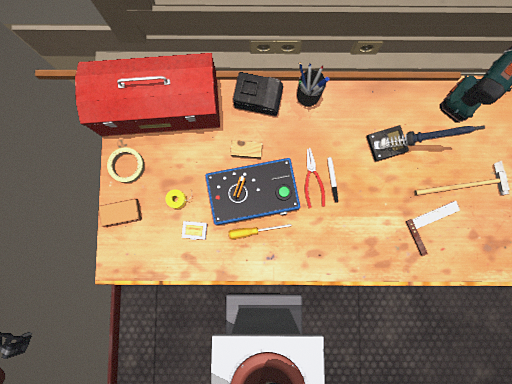

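View pics/scene0.png

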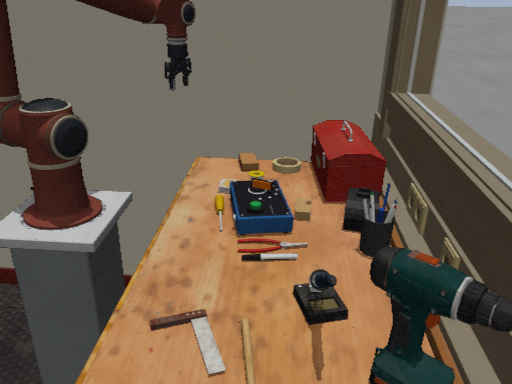

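```bash
python3 - <<'E'
import cv2
i=cv2.imread("pics/top0.png")[140:240,170:345]
cv2.imwrite("pics/c.png",cv2.resize(i,None,fx=4.5,fy=4.5,interpolation=cv2.INTER_CUBIC))
E
```

```text
(no output)
```

View pics/c.png

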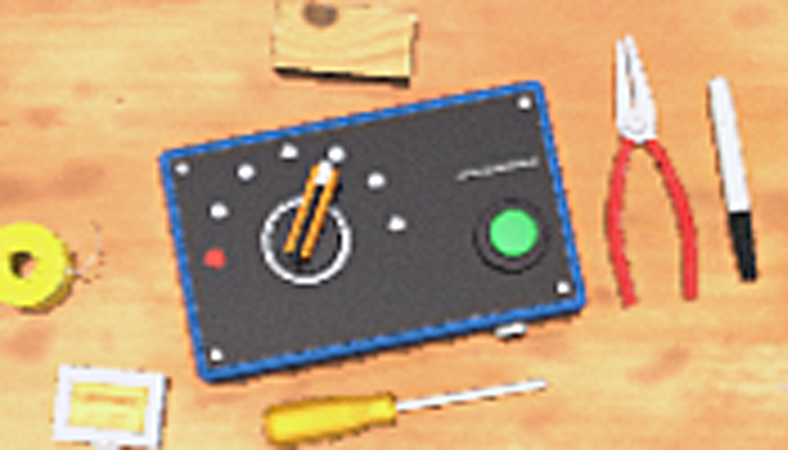

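The top crop shows the red mark at (215,259), white marks 1 to 6 running round to (397,223), the pointer tip at (323,172) on the fourth white mark, and the green button at (513,232). The box corners are (163,155), (540,84), (583,306) and (205,380).

```bash
cat > h.py <<'E'
import numpy as np,cv2
from scipy.optimize import least_squares
from scipy.spatial.transform import Rotation as R
def load(n):
    d=np.load(n);K=np.array([[d["fx"],0,d["cx"]],[0,d["fy"],d["cy"]],[0,0,1]]);return K,d["rvec"],d["tvec"]
def S(p,P):
    c,s=np.cos(p[2]),np.sin(p[2]);P=np.asarray(P,float)
    return np.c_[p[0]+c*P[:,0]-s*P[:,1],p[1]+s*P[:,0]+c*P[:,1],P[:,2]]
E
python3 - <<'E'
from h import *
K,r,t=load("top0.npz")
px=np.array([(215,259),(219,211),(246,172),(289,152),(336,154),(376,180),(397,223),(163,155),(583,306),(205,380)],float)/4.5+[170,140]
a=np.arange(7)*np.pi/6
P=[(.058*np.sin(q),.042+.058*np.cos(q),.057) for q in a]+[(.075,.125,.056),(-.075,-.125,.056),(-.075,.125,.056)]
f=lambda p:(cv2.projectPoints(S(p,P),r,t,K,None)[0][:,0]-px).ravel()
s=least_squares(f,[.5,.0,0.1]);print(s.x,np.round(s.fun.reshape(-1,2),1))
np.save("st.npy",s.x)
print(S(s.x,[(0,.042,.08),(-.022,-.085,.07),(.048*np.sin(2.094),.042+.048*np.cos(2.094),.08)]))
for z in(.06,.065,.07,.075):print(z,cv2.projectPoints(S(s.x,[(-.022,-.085,z)]),r,t,K,None)[0].ravel(), np.array([513,232])/4.5+[170,140])
tool=R.from_rotvec([-.567,-3.089,.003]).as_matrix();print(tool)
E
```

```text
[0.55948635 0.043065   0.20037681] [[ 0.2 -0.1]
 [ 0.1  0.1]
 [ 0.1 -0. ]
 [ 0.1 -0.2]
 [ 0.2  0. ]
 [ 0.1  0.1]
 [ 0.2 -0. ]
 [-1.7 -1. ]
 [ 2.1 -0. ]
 [-1.4  1. ]]
[[ 0.55112672  0.08422465  0.08      ]
 [ 0.55484481 -0.04461314  0.07      ]
 [ 0.59664716  0.06899672  0.08      ]]
0.06 [283.97402102 192.22932425] [284.         191.55555556]
0.065 [284.09395566 192.00815945] [284.         191.55555556]
0.07 [284.21499314 191.78496098] [284.         191.55555556]
0.075 [284.33714873 191.55970064] [284.         191.55555556]
[[-9.34811385e-01  3.55142155e-01 -1.31332273e-03]
 [ 3.55144036e-01  9.34810045e-01 -1.70130757e-03]
 [ 6.23501242e-04 -2.05682042e-03 -9.99997690e-01]]
```

```bash
cat >> h.py <<'E'
from station import ctrl
st=np.load("st.npy")
def pose(q,r,lat,z):
    "tool pose in pointer frame; lat>0 = clockwise side; tool y along pointer"
    d=np.array([np.sin(q),np.cos(q)]);n=np.array([np.cos(q),-np.sin(q)])
    p=S(st,[(*(np.array([0,.042])+r*d+lat*n),z)])[0]
    return p,st[2]+np.pi/2-q
def rel(p,h,p0=None,M=None):
    if M is None:
        o=ctrl.get_obs();p0=o["tool_pos"];M=R.from_rotvec(o["tool_rot"]).as_matrix()
    y=np.array([np.cos(h),np.sin(h),0]);T=np.c_[np.cross(y,[0,0,-1]),y,[0,0,-1]]
    return np.round(M.T@(p-p0),4).tolist(),np.round(R.from_matrix(M.T@T).as_rotvec(),3).tolist(),p,T
E
python3 - <<'E'
from h import *
print(rel(*pose(2.094,.036,.030,.2)))
E
```

```text
([-0.5226, -0.3786, 0.0308], [-0.002, 0.001, 1.531], array([0.57574959, 0.04435343, 0.2       ]), array([[ 0.31724866,  0.94834239,  0.        ],
       [ 0.94834239, -0.31724866,  0.        ],
       [ 0.        ,  0.        , -1.        ]]))
```

```bash
python3 -m jog '[[[-0.2,-0.15,0],[0,0,0.7]],[[-0.2,-0.15,0],[0,0,0.7]],[[-0.2,-0.15,0],[0,0,0.7]],[[-0.2,-0.15,0],[0,0,0.7]],[[-0.2,-0.15,0],[0,0,0.7]]]' 0 20; python3 - <<'E'
from h import *
print(rel(*pose(2.094,.036,.030,.2))[:2])
E
```

```text
t: 0.6
tool_pos: [0.3559, 0.3712, 0.2308]
tool_rot: [-1.598, -2.705, 0.001]
contact_force: [1.0, 0.6, -0.5]
opening: 0.0122
grip_force: 0.0
([-0.3924, 0.0348, 0.0309], [-0.0, 0.0, 0.826])
```

```bash
python3 -m jog '[[[-0.39,0.035,0.03],[0,0,0.826]],[[-0.39,0.035,0.03],[0,0,0.826]],[[-0.39,0.035,0.03],[0,0,0.826]],[[-0.39,0.035,0.03],[0,0,0.826]],[[-0.39,0.035,0.03],[0,0,0.826]]]' >/dev/null; python3 -m jog '[[[0,0,0],[0,0,0]],[[0,0,0],[0,0,0]],[[0,0,0],[0,0,0]]]'; python3 - <<'E'
from h import *
print(rel(*pose(2.094,.036,.030,.2))[:2])
E
```

```text
t: 1.4
tool_pos: [0.4952, 0.1677, 0.2119]
tool_rot: [-2.471, -1.939, 0.001]
contact_force: [0.3, 1.3, 0.0]
opening: 0.0001
grip_force: 0.0
([-0.1006, 0.1076, 0.0119], [-0.001, -0.0, 0.082])
```

```bash
python3 -m jog '[[[-0.1,0.107,0.04],[0,0,0.082]],[[-0.1,0.107,0.04],[0,0,0.082]],[[-0.1,0.107,0.04],[0,0,0.082]],[[-0.1,0.107,0.04],[0,0,0.082]],[[-0.1,0.107,0.04],[0,0,0.082]]]'; python3 -m jog '[[[0,0,0],[0,0,0]],[[0,0,0],[0,0,0]]]';python3 - <<'E'
from h import *
print(rel(*pose(2.094,.036,.030,.073))[:2])
from station import optics
r=optics.get_image("wrist");cv2.imwrite("pics/w1.png",r["image"]);o=ctrl.get_obs()
np.savez("w1.npz",**r,p=o["tool_pos"],rot=o["tool_rot"])
E
```

```text
t: 1.9
tool_pos: [0.5753, 0.0451, 0.1716]
tool_rot: [-2.549, -1.834, 0.001]
contact_force: [-0.2, 1.1, 0.0]
opening: 0.0003
grip_force: 0.0
t: 2.1
tool_pos: [0.5754, 0.046, 0.1729]
tool_rot: [2.548, 1.837, 0.002]
contact_force: [0.7, 0.6, -0.9]
opening: -0.0003
grip_force: 0.0
([-0.0015, 0.0008, 0.0999], [0.001, -0.001, 0.002])
```

View pics/w1.png

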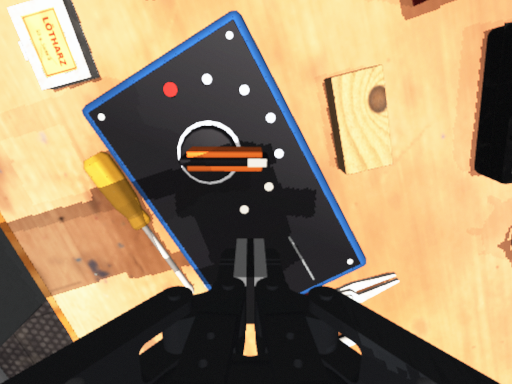

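The wrist view shows the pointer on the fourth white mark at (279,153). The red mark is at (170,89), the shut fingertips are at about (252,240), and the panel under them is free. I'll check the fit against the wrist calibration.

```bash
python3 - <<'E'
from h import *
d=np.load("w1.npz");K=np.array([[d["fx"],0,d["cx"]],[0,d["fy"],d["cy"]],[0,0,1]])
T=np.eye(4);T[:3,:3]=R.from_rotvec(d["rot"]).as_matrix();T[:3,3]=d["p"]
C=np.linalg.inv(T@d["mount"]);r,t=cv2.Rodrigues(C[:3,:3])[0],C[:3,3]
px=np.array([(170,89),(207,78),(244,90),(270,118),(279,153),(268,187),(244,210)],float)
P=[(.058*np.sin(q),.042+.058*np.cos(q),.057) for q in np.arange(7)*np.pi/6]
f=lambda p:(cv2.projectPoints(S(p,P),r,t,K,None)[0][:,0]-px).ravel()
s=least_squares(f,st);print(s.x,np.round(s.fun.reshape(-1,2),1))
for p in(st,s.x):print(S(p,[(0,.042,.08),(-.022,-.085,.07)]))
E
```

```text
[0.5610274  0.04322618 0.19241877] [[ 0.5  0.2]
 [ 0.   1.1]
 [ 0.1 -0.1]
 [ 0.2 -0.2]
 [-0.6  0.3]
 [ 0.2 -0.7]
 [-0.4 -1. ]]
[[ 0.55112672  0.08422465  0.08      ]
 [ 0.55484481 -0.04461314  0.07      ]]
[[ 0.55299559  0.08445105  0.08      ]
 [ 0.55568827 -0.04441225  0.07      ]]
```

```bash
python3 -m jog '[[[0,0,0.04],[0,0,0]],[[0,0,0.08],[0,0,0]],[[0,0,0.1],[0,0,0]],[[0,0,0.1],[0,0,0]]]'; cat >>h.py <<'E'
st=(st+np.array([0.5610274,0.04322618,0.19241877]))/2
def plan(qs,lat,r=.036,z=.073,first=None):
    "calls of 5 rows along pointer angles qs, constant lateral offset; first=start pose (q,lat) or None=measured"
    p0=M=None
    if first: _,_,p0,M=rel(*pose(first[0],r,first[1],z))
    for i in range(0,len(qs),5):
        rows=[rel(*pose(q,r,lat,z),p0,M) for q in qs[i:i+5]]
        print([round(float(q),2) for q in qs[i:i+5]],str([[[round(v,3) for v in a],[0,0,round(b[2],2)]] for a,b,_,_ in rows]).replace(" ",""))
        p0,M=rows[-1][2:]
E
python3 - <<'E'
from h import *
qs=np.r_[np.linspace(2.15,.1,20)]
plan(qs,.0185)
E
```

```text
t: 2.55
tool_pos: [0.5724, 0.0454, 0.0685]
tool_rot: [-2.546, -1.833, 0.009]
contact_force: [0.3, 0.2, -0.6]
opening: 0.0003
grip_force: 0.0
[2.15, 2.04, 1.93, 1.83, 1.72] [[[0.01,0.003,-0.004],[0,0,0.06]],[[0.014,0.005,-0.005],[0,0,-0.05]],[[0.018,0.007,-0.005],[0,0,-0.16]],[[0.022,0.008,-0.005],[0,0,-0.26]],[[0.026,0.009,-0.005],[0,0,-0.37]]]
[1.61, 1.5, 1.39, 1.29, 1.18] [[[0.004,0.002,0.0],[0,0,-0.11]],[[0.008,0.003,0.0],[0,0,-0.22]],[[0.012,0.004,0.0],[0,0,-0.32]],[[0.017,0.004,0.0],[0,0,-0.43]],[[0.021,0.004,0.0],[0,0,-0.54]]]
[1.07, 0.96, 0.86, 0.75, 0.64] [[[0.004,0.002,0.0],[0,0,-0.11]],[[0.008,0.003,0.0],[0,0,-0.22]],[[0.012,0.004,0.0],[0,0,-0.32]],[[0.017,0.004,0.0],[0,0,-0.43]],[[0.021,0.004,0.0],[0,0,-0.54]]]
[0.53, 0.42, 0.32, 0.21, 0.1] [[[0.004,0.002,0.0],[0,0,-0.11]],[[0.008,0.003,0.0],[0,0,-0.22]],[[0.012,0.004,0.0],[0,0,-0.32]],[[0.017,0.004,0.0],[0,0,-0.43]],[[0.021,0.004,0.0],[0,0,-0.54]]]
```

```bash
python3 -m jog '[[[0.009,0.003,-0.003],[0,0,0.06]],[[0.014,0.005,-0.003],[0,0,-0.05]],[[0.018,0.007,-0.003],[0,0,-0.16]],[[0.022,0.008,-0.003],[0,0,-0.26]],[[0.026,0.009,-0.003],[0,0,-0.37]]]'; python3 - <<'E'
from h import *
plan(np.linspace(1.61,.1,15)[:5],.0185)
E
```

```text
t: 3.05
tool_pos: [0.5938, 0.0667, 0.0778]
tool_rot: [2.162, 2.276, 0.004]
contact_force: [-1.0, -0.0, -0.2]
opening: -0.0
grip_force: 0.0
[1.61, 1.5, 1.39, 1.29, 1.18] [[[0.005,-0.003,0.005],[0,0,-0.11]],[[0.009,-0.002,0.005],[0,0,-0.21]],[[0.013,-0.001,0.005],[0,0,-0.32]],[[0.018,-0.0,0.005],[0,0,-0.43]],[[0.022,-0.0,0.005],[0,0,-0.54]]]
```

```bash
python3 -m jog '[[[0.004,0.001,0.002],[0,0,-0.11]],[[0.008,0.002,0.002],[0,0,-0.22]],[[0.012,0.003,0.002],[0,0,-0.32]],[[0.017,0.003,0.002],[0,0,-0.43]],[[0.021,0.003,0.002],[0,0,-0.54]]]'; python3 - <<'E'
from h import *
plan(np.linspace(1.07,.64,5),.0185)
E
```

```text
t: 3.55
tool_pos: [0.5961, 0.088, 0.0761]
tool_rot: [1.476, 2.769, 0.003]
contact_force: [0.4, 0.3, 0.6]
opening: 0.0001
grip_force: 0.1
[1.07, 0.96, 0.85, 0.75, 0.64] [[[0.007,-0.001,0.003],[0,0,-0.11]],[[0.011,0.001,0.003],[0,0,-0.21]],[[0.015,0.001,0.003],[0,0,-0.32]],[[0.02,0.002,0.003],[0,0,-0.43]],[[0.024,0.002,0.003],[0,0,-0.54]]]
```

```bash
python3 -m jog '[[[0.006,0.001,0.002],[0,0,-0.11]],[[0.01,0.002,0.002],[0,0,-0.22]],[[0.014,0.002,0.002],[0,0,-0.32]],[[0.019,0.003,0.002],[0,0,-0.43]],[[0.023,0.003,0.002],[0,0,-0.54]]]'; python3 - <<'E'
from h import *
plan(np.linspace(.53,.1,5),.0185)
E
```

```text
t: 4.05
tool_pos: [0.5857, 0.1089, 0.074]
tool_rot: [0.684, 3.062, 0.002]
contact_force: [-0.1, -0.7, -0.2]
opening: -0.0002
grip_force: 0.0
[0.53, 0.42, 0.32, 0.21, 0.1] [[[0.005,0.001,0.001],[0,0,-0.11]],[[0.009,0.003,0.001],[0,0,-0.21]],[[0.014,0.003,0.001],[0,0,-0.32]],[[0.018,0.004,0.001],[0,0,-0.43]],[[0.022,0.004,0.001],[0,0,-0.54]]]
```

```bash
python3 -m jog '[[[0.005,0.001,0.001],[0,0,-0.11]],[[0.009,0.003,0.001],[0,0,-0.21]],[[0.014,0.003,0.001],[0,0,-0.32]],[[0.018,0.004,0.001],[0,0,-0.43]],[[0.022,0.004,0.001],[0,0,-0.54]]]'; python3 -m jog '[[[0,0,0],[0,0,0]],[[0,0,0],[0,0,0]]]'; python3 - <<'E'
from h import *
from station import optics
r=optics.get_image("top");cv2.imwrite("pics/t1.png",cv2.resize(r["image"][140:240,170:345],None,fx=4.5,fy=4.5,interpolation=cv2.INTER_CUBIC))
r=optics.get_image("wrist")["image"];cv2.imwrite("pics/w2.png",r)
print(rel(*pose(.1,.036,.0185,.073))[:2])
E
```

```text
t: 4.55
tool_pos: [0.5674, 0.122, 0.073]
tool_rot: [-0.158, 3.133, 0.0]
contact_force: [-0.1, 0.7, -0.4]
opening: 0.0001
grip_force: 0.0
t: 4.75
tool_pos: [0.5672, 0.1215, 0.072]
tool_rot: [-0.147, 3.135, 0.0]
contact_force: [-0.1, 0.3, 1.1]
opening: -0.0001
grip_force: 0.0
([-0.0002, 0.0007, -0.0017], [-0.0, 0.002, -0.002])
```

View pics/w2.png

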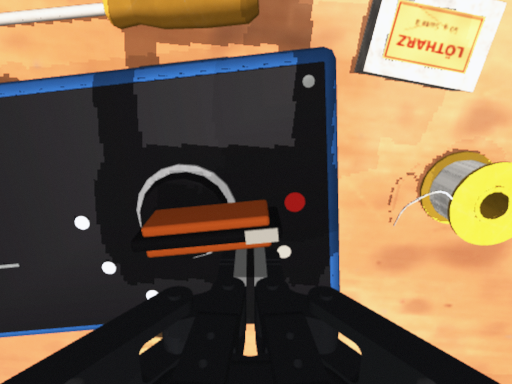

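The wrist view shows the pointer parallel to the box edge and pointing at the red mark (295,202), so the selector is off. Next I back off, cross over and come down on the other side.

```bash
python3 -m jog '[[[-0.008,0,0],[0,0,0]],[[-0.008,0,-0.03],[0,0,0]],[[-0.008,0,-0.055],[0,0,0]],[[-0.008,0,-0.055],[0,0,0]]]'; python3 - <<'E'
from h import *
print(rel(*pose(0,.036,-.035,.127))[:2],rel(*pose(0,.036,-.035,.073))[:2])
E
```

```text
t: 5.25
tool_pos: [0.5777, 0.122, 0.13]
tool_rot: [-0.148, 3.13, 0.0]
contact_force: [1.2, -0.7, 1.3]
opening: 0.0001
grip_force: 0.0
([0.0676, -0.0029, 0.0024], [-0.001, 0.008, -0.102]) ([0.0681, -0.0028, 0.0564], [-0.001, 0.008, -0.102])
```

```bash
python3 -m jog '[[[0.034,0,0],[0,0,-0.05]],[[0.064,-0.003,0],[0,0,-0.1]],[[0.064,-0.003,0],[0,0,-0.1]],[[0.064,-0.003,0.03],[0,0,-0.1]],[[0.064,-0.003,0.054],[0,0,-0.1]]]';python3 -m jog '[[[0,0,0],[0,0,0]],[[0,0,0],[0,0,0]]]'; python3 - <<'E'
from h import *
print(rel(*pose(0,.036,-.035,.073))[:2])
plan(np.linspace(0,1.9,20),-.0185)
E
```

```text
t: 5.75
tool_pos: [0.5116, 0.1128, 0.0706]
tool_rot: [-0.304, 3.125, -0.0]
contact_force: [-0.1, 0.1, -0.0]
opening: -0.0001
grip_force: 0.0
t: 5.95
tool_pos: [0.5109, 0.1127, 0.0708]
tool_rot: [0.305, -3.126, -0.0]
contact_force: [0.1, -0.1, -0.1]
opening: 0.0001
grip_force: 0.0
([0.0002, 0.0001, -0.0022], [0.0, -0.001, -0.002])
[0.0, 0.1, 0.2, 0.3, 0.4] [[[-0.016,0.0,-0.002],[0,0,-0.0]],[[-0.02,0.002,-0.002],[0,0,0.1]],[[-0.024,0.003,-0.002],[0,0,0.2]],[[-0.028,0.004,-0.002],[0,0,0.3]],[[-0.032,0.004,-0.002],[0,0,0.4]]]
[0.5, 0.6, 0.7, 0.8, 0.9] [[[-0.004,0.002,0.0],[0,0,0.1]],[[-0.007,0.003,0.0],[0,0,0.2]],[[-0.011,0.004,0.0],[0,0,0.3]],[[-0.015,0.004,0.0],[0,0,0.4]],[[-0.019,0.004,0.0],[0,0,0.5]]]
[1.0, 1.1, 1.2, 1.3, 1.4] [[[-0.004,0.002,0.0],[0,0,0.1]],[[-0.007,0.003,0.0],[0,0,0.2]],[[-0.011,0.004,0.0],[0,0,0.3]],[[-0.015,0.004,0.0],[0,0,0.4]],[[-0.019,0.004,0.0],[0,0,0.5]]]
[1.5, 1.6, 1.7, 1.8, 1.9] [[[-0.004,0.002,0.0],[0,0,0.1]],[[-0.007,0.003,0.0],[0,0,0.2]],[[-0.011,0.004,0.0],[0,0,0.3]],[[-0.015,0.004,0.0],[0,0,0.4]],[[-0.019,0.004,0.0],[0,0,0.5]]]
```

```bash
python3 -m jog '[[[-0.016,0,-0.002],[0,0,0]],[[-0.02,0.002,-0.002],[0,0,0.1]],[[-0.024,0.003,-0.002],[0,0,0.2]],[[-0.028,0.004,-0.002],[0,0,0.3]],[[-0.032,0.004,-0.002],[0,0,0.4]]]'; python3 -m jog '[[[-0.004,0.002,0],[0,0,0.1]],[[-0.007,0.003,0],[0,0,0.2]],[[-0.011,0.004,0],[0,0,0.3]],[[-0.015,0.004,0],[0,0,0.4]],[[-0.019,0.004,0],[0,0,0.5]]]'; python3 - <<'E'
from h import *
print(rel(*pose(.9,.036,-.0185,.073))[:2])
plan(np.linspace(1,1.4,5),-.0185)
E
```

```text
t: 6.45
tool_pos: [0.5433, 0.1232, 0.0754]
tool_rot: [0.328, 3.121, 0.001]
contact_force: [0.2, 0.1, 0.1]
opening: -0.0004
grip_force: 0.0
t: 6.95
tool_pos: [0.5627, 0.1231, 0.0754]
tool_rot: [1.09, 2.943, 0.002]
contact_force: [-0.4, 0.0, -0.5]
opening: -0.0002
grip_force: 0.0
([0.0015, -0.0005, 0.0023], [0.003, 0.003, -0.006])
[1.0, 1.1, 1.2, 1.3, 1.4] [[[-0.002,0.001,0.002],[0,0,0.09]],[[-0.006,0.003,0.002],[0,0,0.19]],[[-0.01,0.003,0.002],[0,0,0.29]],[[-0.014,0.004,0.002],[0,0,0.39]],[[-0.018,0.004,0.002],[0,0,0.49]]]
```

```bash
python3 -m jog '[[[-0.003,0.001,0.002],[0,0,0.1]],[[-0.006,0.003,0.002],[0,0,0.19]],[[-0.01,0.003,0.002],[0,0,0.29]],[[-0.014,0.004,0.002],[0,0,0.39]],[[-0.018,0.004,0.002],[0,0,0.49]]]'; python3 -m jog '[[[0,0,0],[0,0,0]],[[0,0,0],[0,0,0]]]'; python3 - <<'E'
from h import *
from station import optics
print(rel(*pose(1.4,.036,-.0185,.073))[:2])
plan(np.linspace(1.5,1.9,5),-.0185)
r=optics.get_image("wrist")["image"];cv2.imwrite("pics/w3.png",r)
E
```

```text
t: 7.45
tool_pos: [0.579, 0.1145, 0.0733]
tool_rot: [1.771, 2.591, 0.004]
contact_force: [-0.5, 0.2, -0.1]
opening: -0.0
grip_force: 0.0
t: 7.65
tool_pos: [0.5782, 0.1144, 0.0726]
tool_rot: [1.764, 2.598, 0.002]
contact_force: [0.2, 0.0, -0.5]
opening: 0.0004
grip_force: 0.0
([-0.0002, 0.0008, -0.0004], [0.002, 0.001, 0.011])
[1.5, 1.6, 1.7, 1.8, 1.9] [[[-0.004,0.003,-0.0],[0,0,0.11]],[[-0.008,0.004,-0.0],[0,0,0.21]],[[-0.012,0.005,-0.0],[0,0,0.31]],[[-0.016,0.005,-0.0],[0,0,0.41]],[[-0.02,0.005,-0.0],[0,0,0.51]]]
```

View pics/w3.png

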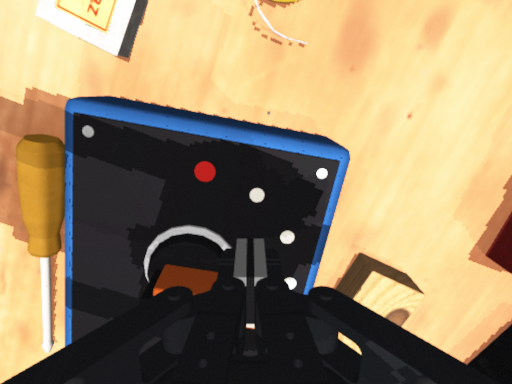

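The wrist view shows the fingertips at (250,245) pushing from the red-mark side. The orange flank is ahead at (185,280), near the third mark. I push on to a contact angle of about 1.95.

```bash
python3 -m jog '[[[-0.004,0.002,0],[0,0,0.11]],[[-0.008,0.004,0],[0,0,0.21]],[[-0.012,0.005,0],[0,0,0.31]],[[-0.016,0.005,0],[0,0,0.41]],[[-0.02,0.005,0],[0,0,0.51]]]'; python3 -m jog '[[[0,0,0],[0,0,0]],[[0,0,0],[0,0,0]]]'; python3 - <<'E'
from h import *
print(rel(*pose(1.95,.036,-.0185,.073))[:2])
print(rel(*pose(1.95,.036,-.027,.073))[:2])
E
```

```text
t: 8.2
tool_pos: [0.5892, 0.0977, 0.0716]
tool_rot: [2.368, 2.065, 0.001]
contact_force: [-0.6, 0.0, -0.5]
opening: -0.0001
grip_force: 0.0
t: 8.4
tool_pos: [0.5891, 0.0977, 0.0714]
tool_rot: [2.362, 2.071, 0.0]
contact_force: [-0.1, 0.8, 0.3]
opening: 0.0003
grip_force: 0.0
([-0.0015, 0.0019, -0.0016], [0.0, -0.0, 0.052])
([0.007, 0.0024, -0.0016], [0.0, -0.0, 0.052])
```

Now a nudge to 1.95, then back off, rise clear and look.

```bash
python3 -m jog '[[[-0.0015,0.001,-0.001],[0,0,0.05]],[[-0.0015,0.001,-0.001],[0,0,0.05]],[[0.01,0.001,-0.001],[0,0,0.05]],[[0.02,0.001,-0.005],[0,0,0.05]],[[0.02,0.001,-0.04],[0,0,0.05]]]'; python3 -m jog '[[[0.03,0,-0.04],[0,0,0]],[[0.06,0,-0.08],[0,0,0]],[[0.06,0,-0.08],[0,0,0]],[[0.06,0,-0.08],[0,0,0]]]'; python3 - <<'E'
from h import *
from station import optics
r=optics.get_image("top");cv2.imwrite("pics/t2.png",cv2.resize(r["image"][140:240,170:345],None,fx=4.5,fy=4.5,interpolation=cv2.INTER_CUBIC))
r=optics.get_image("wrist")["image"];cv2.imwrite("pics/w4.png",r)
b=S(st,[(-.022,-.085,.12)])[0];print(b,rel(b,st[2]+np.pi/2-1.95)[:2])
E
```

```text
t: 8.9
tool_pos: [0.589, 0.1188, 0.1065]
tool_rot: [-2.409, -2.007, 0.012]
contact_force: [0.1, -0.2, -0.5]
opening: -0.0002
grip_force: 0.0
t: 9.3
tool_pos: [0.6044, 0.1779, 0.1932]
tool_rot: [2.412, 2.01, 0.004]
contact_force: [-0.5, 0.0, -1.4]
opening: -0.0001
grip_force: 0.0
[ 0.5552665  -0.04451338  0.12      ] ([-0.2258, -0.0062, 0.0699], [-0.003, 0.001, -0.0])
```

View pics/w4.png

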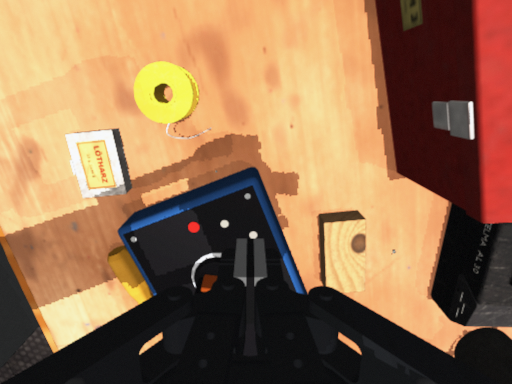

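View pics/t2.png

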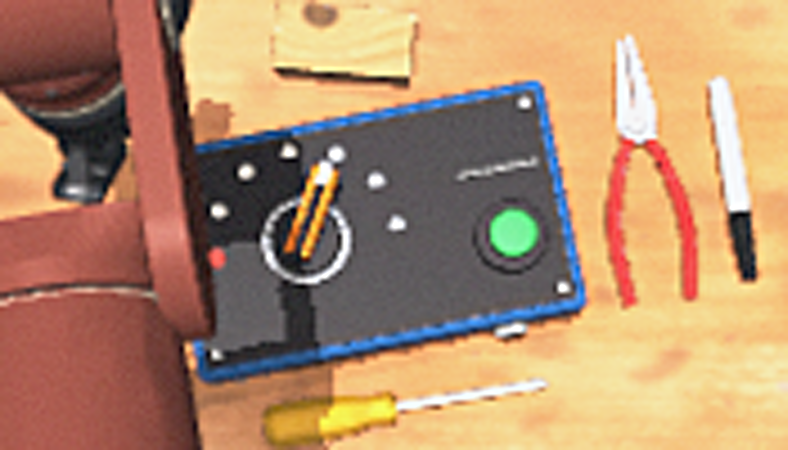

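The top view shows the pointer tip again at (323,172), on the fourth mark exactly as in the first picture. The loose things haven't moved. Now the button.

```bash
python3 -m jog '[[[-0.225,-0.006,0],[0,0,0]],[[-0.225,-0.006,0],[0,0,0]],[[-0.225,-0.006,0],[0,0,0]],[[-0.225,-0.006,0],[0,0,0]],[[-0.225,-0.006,0],[0,0,0]]]'; python3 -m jog '[[[0,0,0.04],[0,0,0]],[[0,0,0.08],[0,0,0]],[[0,0,0.1],[0,0,0]],[[0,0,0.1],[0,0,0]],[[0,0,0.1],[0,0,0]]]'; python3 - <<'E'
from h import *
b=S(st,[(-.022,-.085,.08)])[0];print(rel(b,st[2]+np.pi/2-1.95)[:2])
E
```

```text
t: 9.9
tool_pos: [0.5542, -0.0473, 0.1887]
tool_rot: [-2.418, -2.002, 0.005]
contact_force: [1.1, 1.0, -0.6]
opening: 0.0002
grip_force: 0.0
t: 10.4
tool_pos: [0.5556, -0.044, 0.0901]
tool_rot: [-2.415, -2.006, 0.003]
contact_force: [0.1, 0.3, 0.4]
opening: 0.0
grip_force: 0.0
([-0.0006, -0.0002, 0.0101], [-0.003, -0.0, -0.002])
```

```bash
python3 -m jog '[[[0,0,0.005],[0,0,0]],[[0,0,0.01],[0,0,0]],[[0,0,0.014],[0,0,0]],[[0,0,0.018],[0,0,0]],[[0,0,0.018],[0,0,0]]]';  python3 -m jog '[[[0,0,0.001],[0,0,0]],[[0,0,0.002],[0,0,0]],[[0,0,0.002],[0,0,0]]]'
```

```text
t: 10.9
tool_pos: [0.5572, -0.0439, 0.0737]
tool_rot: [2.415, 2.007, 0.001]
contact_force: [-0.9, 0.7, 4.1]
opening: 0.0001
grip_force: 1.9
t: 11.2
tool_pos: [0.5572, -0.0439, 0.072]
tool_rot: [2.415, 2.007, 0.001]
contact_force: [-0.5, 1.3, 5.9]
opening: -0.0001
grip_force: 2.8
```

```bash
python3 -m jog '[[[0,0,0.001],[0,0,0]],[[0,0,0.002],[0,0,0]],[[0,0,0.002],[0,0,0]]]';  python3 -m jog '[[[0,0,0.001],[0,0,0]],[[0,0,0.001],[0,0,0]]]'
```

```text
t: 11.5
tool_pos: [0.5574, -0.044, 0.0719]
tool_rot: [2.416, 2.008, 0.001]
contact_force: [-5.7, 1.3, 16.1]
opening: 0.0
grip_force: 7.6
t: 11.7
tool_pos: [0.5574, -0.044, 0.0718]
tool_rot: [2.416, 2.008, 0.0]
contact_force: [-8.1, 1.9, 20.7]
opening: 0.0001
grip_force: 9.9
```

The button is bottomed out: it stopped at z = 0.072 and the force rose to 20 N. Release.

```bash
python3 -m jog '[[[0,0,-0.005],[0,0,0]],[[0,0,-0.03],[0,0,0]],[[0,0,-0.07],[0,0,0]],[[0,0,-0.11],[0,0,0]],[[0,0,-0.11],[0,0,0]]]';  python3 -m jog '[[[-0.04,0,-0.02],[0,0,0]],[[-0.09,0,-0.03],[0,0,0]],[[-0.13,0,-0.03],[0,0,0]],[[-0.13,0,-0.03],[0,0,0]],[[-0.13,0,-0.03],[0,0,0]]]'; python3 - <<'E'
from station import optics
import cv2
r=optics.get_image("top");cv2.imwrite("pics/t3.png",cv2.resize(r["image"][140:240,170:345],None,fx=4.5,fy=4.5,interpolation=cv2.INTER_CUBIC))
E
```

```text
t: 12.2
tool_pos: [0.5601, -0.0446, 0.185]
tool_rot: [2.409, 2.002, 0.011]
contact_force: [0.7, -0.1, 0.6]
opening: 0.0003
grip_force: 0.0
t: 12.7
tool_pos: [0.5321, -0.1719, 0.2068]
tool_rot: [-2.416, -2.004, 0.001]
contact_force: [-0.4, 0.9, -0.3]
opening: -0.0001
grip_force: 0.0
```

View pics/t3.png

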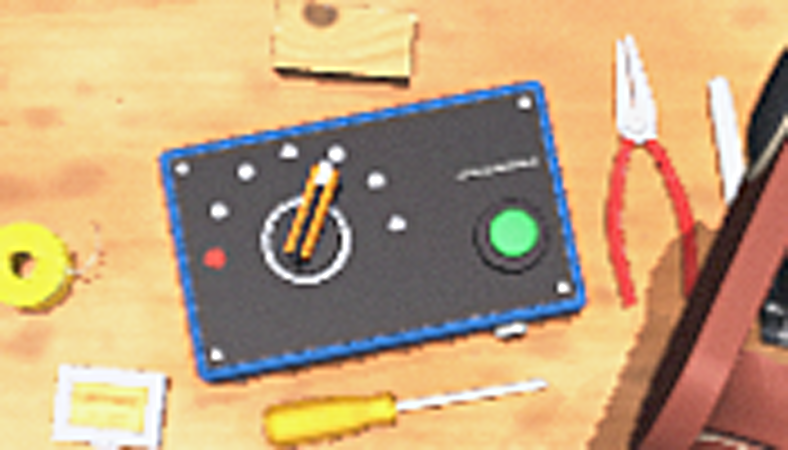

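The pointer tip is on the fourth mark at (323,172), the button at (513,232) is up, the tools haven't moved and the arm is clear.

```bash
python3 -c "
from station import job
print(job.finish_job())"
```

```text
the job is handed in; nothing more can be done
None
```

I pushed the selector back to off, then clockwise to the fourth white mark, and pressed and released the green button; the last picture shows the pointer on that mark, the button up and the loose things in view unmoved, and the job is handed in at about 13 s, with no verdict returned.

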